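# Hardness check on the infeed ramp

### The arm

A 7-joint arm with a two-finger parallel gripper is mounted at the origin on a cart in front of the work surface, level with it; the furniture and walls round the work are solid. World frame = base frame: x ahead of the robot, y to its left, z up, the work surface at z = 0. Lengths are in mm, angles in rad, forces in N, time in s.
With the tool pointing down it reaches from about 400 to 875 mm from the base axis. Payload 4.4 kg.
Tool frame: the origin (TCP) lies midway between the tips of the shut fingers; the grasp point (between the pads) lies 19 mm behind it; z points along the fingers, y is the line along which they close (so a half turn about z gives the same grasp; the last joint's range is limited). The gripper opens to 85 mm and grips with 20 to 120 N. Pads are 22 mm wide; open, the fingers measure 114 mm over their backs; the gripper's body (76 mm by 85 mm) begins 54 mm behind the grasp point. The pads swing forward as they close: fully open they stand 13 mm farther back than shut.
Start: joints at [-1.169, 0.628, 0.038, 1.517, -0.027, 0.996, -0.02], TCP at [293.08, 580.191, 231.313] pointing down, gripper open.
Joint ranges: [-3.06, 3.06], [-0.37, 2.12], [-1.25, 1.32], [0.18, 2.47], [-1.1, 4.24], [0.23, 1.98], [-2.94, 2.94]. Speed limits (rad/s): [2.57, 2.57, 3.14, 3.14, 3.14, 3.14, 3.14].

### API

Orientations are given as [roll, pitch, yaw] about the fixed x, y, z axes, in that order (R = Rz(yaw) Ry(pitch) Rx(roll)).
In Python, from cell import read_state, get_image, finish_job gives the robot as it stands.
- The arm moves only by the tool send_rows, never from a script. Its argument "series" is a list of rows, each an object of numbers: "ax", "ay", "az": the turn, a rotation vector about the tool's x, y, z in rad; "dx", "dy", "dz": the shift along the tool's x, y, z in cm; "hand": the closure, from 0 (fully open) to 1 (shut). In form: [{"ax": .., "ay": .., "az": .., "dx": .., "dy": .., "dz": .., "hand": ..}, ...]. A call has 1 to 10 rows; each row is the pose to reach, as a shift and turn from the pose commanded when the call began, along the tool's axes at that moment; what a row does not reach only later rows make up. A row lasts 1/10 s, in which the tool goes at most 50 mm and 8.59 degrees, less where a joint would pass 70% of its speed; a pose out of reach is approached as far as the arm can. A call with a gripper value outside its range is refused whole. The fingers move at their own pace and stop on an object; the grip force is fixed at half the most. Time passes only in rows, so rows that repeat a pose let the fingers close. It gives the time, the measured TCP pose, the force, the opening and the grip force at its end, in the units of the state.
- read_state(): the state, without advancing time (a new reading comes with each control period).
- get_image(name): name is "side" or "top"; returns a dict with "pixels" (384x512x3 uint8, red, green, blue), "mtx" (3x3 intrinsics, pixels), "R" (3x3) and "t" (3): a world point X has camera coordinates R X + t. Camera axes: x right, y down, z forward; pixel columns grow to the right and rows downward; lengths in mm; the calibration is good to about 2 mm. A picture is of the moment at which its call begins. There is no depth.
- finish_job(): hands the job in; it is judged then, once.
The state is a dict: "clock": time; "qpos": joint angles; "qd": joint speeds; "tau": joint torques, N m; "eef_pos": TCP position; "tool_rot": TCP orientation; "force": force on the tool from outside, world axes, zero at the start; "torque": the same for the moment, N m; "width": finger opening in mm; "gripper_force": force on a finger pad.
Only numpy, scipy, OpenCV 4.12 (cv2) and the standard library are available. Lean on these libraries where they do the work, as an engineer would, in place of code of your own. Each camera call takes 0.05 s, during which the arm holds its last target. There are 200 camera calls.

### The job

Use the scraper block to wipe the four metal chips off the sloping steel face of the ramp into the chip tray at its low end (keep the fingers and the probe off the chips), then set the scraper down clear on the worktop. Take the hardness probe out of its stand and set its sprung foot on the face inside the scribed ring, square to the slope, and press gently until the foot is pushed in about half of its travel. Finish while still holding the probe pressed there; leave the small things lying round the work where they are.

Things in the scene. Friction and masses are not known exactly. Their poses are not given: they have to be found in the camera images.
- ramp: fixed ramp block, grey casting with a steel wear plate on top; footprint 108 mm (x) by 144 mm (y), a 150 mm long clamping bar with two screw heads (22 mm high) across it near the high end. Origin: centre of the footprint, on the worktop; z up. The face falls at 15 degrees towards the block's -y: its top is 62 mm high at the +y end and 23 mm at the -y end
- wear_plate: the ramp's sloping steel wear plate, 110 mm (x, across the slope) by 150 mm (y, up the slope), fixed. Origin: centre of its upper face, 42 mm above the worktop; x across, y up the slope (high end), z square to the face and outwards (15 degrees from vertical). Rigid; flat screw heads in the corners are flush
- tray: sheet-metal chip tray fixed at the ramp's low end, 134 mm (x) by 92 mm (y), walls 12 mm high and 2.5 mm thick, floor 2.5 mm thick; the end of the wear plate hangs about 1 mm short of its near wall, 11 mm above the wall's rim. Origin: centre of its underside, on the worktop; axes parallel to the ramp's
- mark: ring scribed on the wear plate, 34 mm in diameter with a dot at its centre, no thickness. Origin: the dot, on the face; z square to the face like the wear plate's
- scraper: loose scraper block standing upright on the worktop, 0.16 kg: grey plastic block 84 mm (x) by 26 mm (y), grip it across the 26 mm; aluminium clamp strip (88 mm by 20 mm, 10 to 20 mm up) and rubber wiping edge 86 mm (x) by 16 mm (y) at the bottom; 56 mm high in all. Origin: centre of the underside of the rubber edge; z up, x along the edge
- scraper_grip (a point): point in the middle of the scraper's plastic block, 45 mm above its underside
- probe: loose cordless hardness probe standing upright in the stand, 0.24 kg: grey handle 34 mm (x) by 26 mm (y), grip it across the 26 mm; the handle reaches from 34 mm to 150 mm above the origin; below it a 22 mm round collar from 20 mm to 34 mm, then the bare stem and the sprung round foot. Origin: centre of the foot's underside with the spring relaxed; z along the probe, up through the handle
- probe_grip (a point): point on the probe's axis inside the handle, 115 mm above its origin
- probe_foot (a point): centre of the flat underside of the probe's foot (20 mm in diameter, 6 mm thick); moves with the foot
- probe_head (a joint): how far the probe's foot is pushed in towards the handle, m: 0 relaxed, 0.012 at the stop. Spring: 2.5 N to start moving, 5.5 N at 0.006, 8.5 N at 0.012; rigid after that
- stand: fixed black bench stand of the probe, 72 mm high, 74 mm by 70 mm on a 96 mm by 92 mm foot plate. Its open pocket is 30 mm deep with 2 mm play round the handle; the handle rests on a ledge 42 mm up and the foot hangs free 8 mm over the worktop in the hole below (24 mm square). Lift the probe straight up by 65 mm to clear it. Origin: centre of its underside; probe and stand start with the same axes
- chip1: loose curl of steel swarf lying on the wear plate, 18 mm long, 9 mm thick, 0.012 kg; origin: its underside as it lies at the start
- chip2: loose curl of steel swarf lying on the wear plate, 13 mm long, 10 mm thick, 0.012 kg; origin: its underside as it lies at the start
- chip3: loose curl of steel swarf lying on the wear plate, 20 mm long, 9 mm thick, 0.012 kg; origin: its underside as it lies at the start
- chip4: loose curl of steel swarf lying on the wear plate, 12 mm long, 11 mm thick, 0.012 kg; origin: its underside as it lies at the start
- hex_key: bystander: black hexagon key, 31 x 93 x 6 mm, lying on the worktop; origin: centre of its underside
- star_knob: bystander: black star knob, 41 x 40 x 32 mm, standing on the worktop; origin: centre of its underside
- staple_box: bystander: small blue cardboard box, 44 x 74 x 31 mm, on the worktop; origin: centre of its underside
Mind the look-alikes: they are no part of the job. Leave any orange look-alike of the probe alone. Leave any yellow look-alike of the scraper alone.

How it is judged (in metres and radians):
On the way, in this order (a step that is already met when the one before it is completed fails the run):
1. all four chips have been wiped into the chip tray while the scraper is held (x of chip1 in the frame of tray between -0.066 and 0.066 m and y of chip1 in the frame of tray between -0.046 and 0.046 m and z of each of chip1, chip2, chip3, chip4 in the frame of tray below 0.024 m and x of chip2 in the frame of tray between -0.066 and 0.066 m and y of chip2 in the frame of tray between -0.046 and 0.046 m and x of chip3 in the frame of tray between -0.066 and 0.066 m and y of chip3 in the frame of tray between -0.046 and 0.046 m and x of chip4 in the frame of tray between -0.066 and 0.066 m and y of chip4 in the frame of tray between -0.046 and 0.046 m and contact force between the fingers and scraper above 1 N), for 0.1 s.
2. the scraper has been let go and stands or lies on the worktop, clear of ramp, tray and stand (contact force between the fingers and scraper below 0.1 N and linear speed of scraper below 0.02 m/s and height (world z) of scraper below 0.025 m and contact force between scraper and ramp below 0.05 N and contact force between scraper and stand below 0.05 N), for 0.2 s.
At the end, for the whole second after the job is handed in: Held probe on the plate: foot within 8 mm of the dot, axis within 5 degrees of square, foot pushed in 3 to 10 of 12 mm, 2 to 15 N, still, out of the stand. All four chips in the tray; scraper released, at rest on the worktop, touching neither ramp, tray nor stand (all of step 2 and distance between probe_foot and mark below 0.008 m and angle between the z axis of probe and the z axis of wear_plate, either way round below 0.09 rad and value of joint probe_head between 0.003 and 0.01 m and contact force between probe and wear_plate between 2 and 15 N and contact force between the fingers and probe above 1 N and contact force between probe and stand below 0.05 N and linear speed of probe below 0.02 m/s and x of chip1 in the frame of tray between -0.066 and 0.066 m and y of chip1 in the frame of tray between -0.046 and 0.046 m and z of each of chip1, chip2, chip3, chip4 in the frame of tray below 0.024 m and x of chip2 in the frame of tray between -0.066 and 0.066 m and y of chip2 in the frame of tray between -0.046 and 0.046 m and x of chip3 in the frame of tray between -0.066 and 0.066 m and y of chip3 in the frame of tray between -0.046 and 0.046 m and x of chip4 in the frame of tray between -0.066 and 0.066 m and y of chip4 in the frame of tray between -0.046 and 0.046 m); the arm keeps its last pose, push and grip.
It fails at once if the fingers or the probe push a chip (contact force between any of the fingers, probe and chip1 above 0.5 N or contact force between any of the fingers, probe and chip2 above 0.5 N or contact force between any of the fingers, probe and chip3 above 0.5 N or contact force between any of the fingers, probe and chip4 above 0.5 N).
It fails at once if the probe is pressed on the ramp with more than 25 N (contact force between probe and ramp above 25 N).
It fails at once if a thing lying round the work (hexagon key, star knob, small box) is moved by more than 20 mm (distance of any of hex_key, star_knob, staple_box from where it was at the start of the episode above 0.02 m).
It also fails if it takes over 67 s, if anything falls off the work surface, if the arm or the gripper's body presses on something with over 40 N, if the wrist force passes 120 N, or if a joint passes its speed limit or range.

## Working session

There is one attempt and no reset: what is moved stays moved. The work goes in short steps, Python scripts to look and compute and a tool call to move; the robot and the scene stay as the last step left them, time stands still between calls to the robot, and variables do not carry over. Pictures are saved under pics/ and viewed, at most 10 in all, crops included, and the job is handed in when it is done.

Besides the shell and the picture viewer there is one more tool, called after "Emit:" as name(argument=value, ...) on one line, values as JSON. send_rows: Moves the arm, as the interface text tells. Its arguments: {"type":"object","properties":{"series":{"type":"array","items":{"type":"object","properties":{"ax":{"type":"number"},"ay":{"type":"number"},"az":{"type":"number"},"dx":{"type":"number"},"dy":{"type":"number"},"dz":{"type":"number"},"hand":{"type":"number"}}}}},"required":["series"]}

```bash
mkdir -p pics; ls
cat > h.py <<'E'
from cell import read_state, get_image, finish_job
import numpy as np, cv2
from scipy.spatial.transform import Rotation as Ro
def snap(n,f):
    d=get_image(n); cv2.imwrite('pics/'+f,cv2.cvtColor(np.array(d['pixels'],np.uint8),cv2.COLOR_RGB2BGR)); np.savez('pics/'+f+'.npz',**{k:np.array(v) for k,v in d.items()}); return d
def load(f): return dict(np.load('pics/'+f+'.npz'))
def ray(d,u,v):
    R,t,K=[np.array(d[k],float) for k in('R','t','mtx')]
    t=t.ravel(); return -R.T@t, R.T@np.linalg.solve(K,[u,v,1.])
def onz(d,u,v,z):
    c,r=ray(d,u,v); return c+r*(z-c[2])/r[2]
def proj(d,X):
    R,t,K=[np.array(d[k],float) for k in('R','t','mtx')]
    p=(K@(R@np.atleast_2d(X).T+t.reshape(3,1))).T; return p[:,:2]/p[:,2:]
def tri(d1,p1,d2,p2):
    a,r=ray(d1,*p1); b,s=ray(d2,*p2); k=np.linalg.lstsq(np.c_[r,-s],b-a,rcond=None)[0]
    A,B=a+r*k[0],b+s*k[1]; return (A+B)/2,np.linalg.norm(A-B)
E
python3 - <<'E'
from h import *
for n in('top','side'):
    d=snap(n,n+'0.png'); print(n,ray(d,256,192))
    im=cv2.imread(f'pics/{n}0.png'); cv2.imwrite(f'pics/{n}0b.png',cv2.resize(im,(800,600),interpolation=cv2.INTER_CUBIC))
print(read_state())
E
```

```text
pics
top (array([ 383.60481643,   24.74690191, 1290.23581312]), array([ 0.05574823,  0.0155839 , -0.9983431 ]))
side (array([ 164.77444367, -800.17023612,  561.33363449]), array([ 0.30764477,  0.83342438, -0.45915913]))
{'clock': 0.1, 'qpos': array([-1.16880263,  0.62922127,  0.03846086,  1.5182542 , -0.02699682,
        0.9963032 , -0.02002031]), 'qd': array([-0.0004837 , -0.00289226,  0.00106247, -0.0028633 ,  0.00087236,
        0.0010521 ,  0.00089692]), 'tau': array([ 3.41502200e-03, -5.64546740e+01,  1.23096116e+00, -1.93978822e+01,
        1.13891126e-02,  5.44729584e-03,  1.65387900e-05]), 'eef_pos': array([292.8301599 , 579.68573765, 230.50672725]), 'tool_rot': array([-3.13992522e+00,  2.68922293e-05,  2.67376768e+00]), 'force': array([-0.56549475, -1.15486499,  0.38921352]), 'torque': array([-0.01698931, -0.02393614,  0.03322955]), 'gripper_force': 0.0, 'width': 85.21078199911538}
```

View pics/top0b.png

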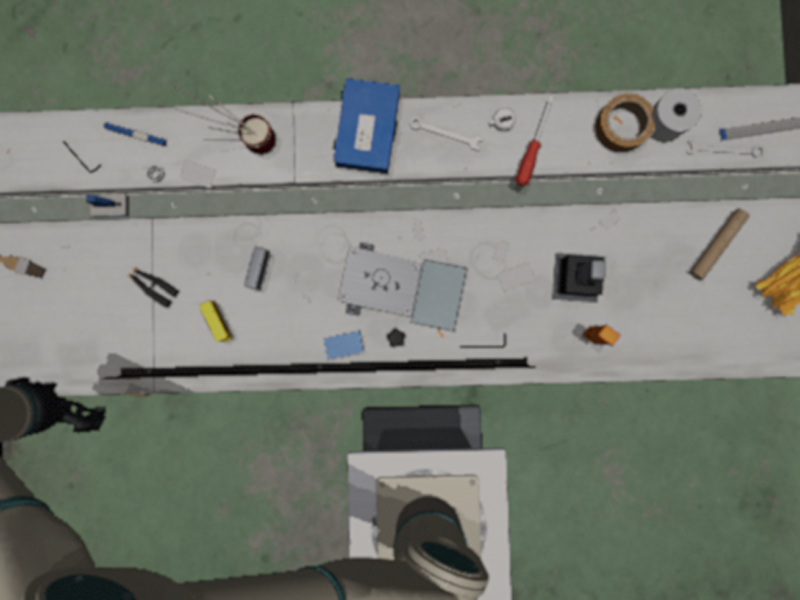

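View pics/side0b.png

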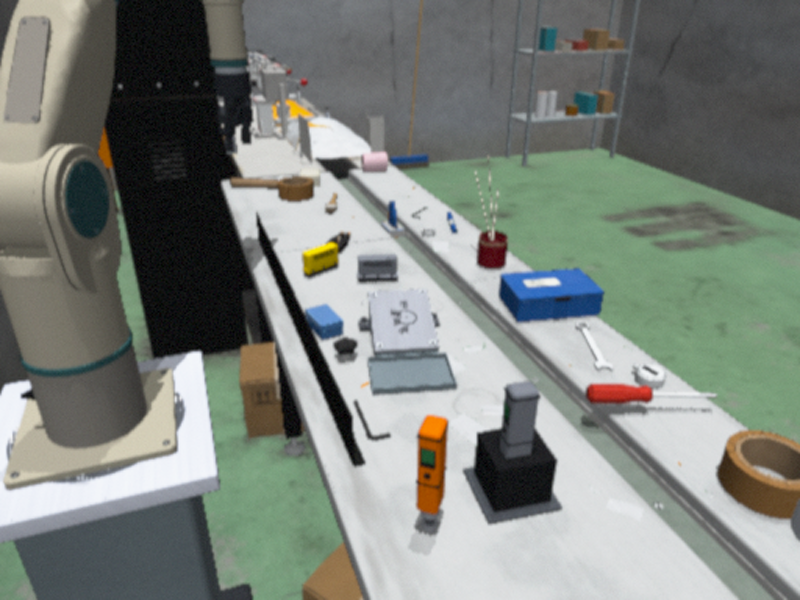

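Candidates, in 800×600 pixels:
- **Scraper:** grey block, top (257,268) and side (377,267). The yellow one at (215,321) is the look-alike.
- **Probe:** grey handle in the black stand, top (590,272) and side (520,420). The orange one at (600,335) is the look-alike.
- **Ramp and tray:** ramp at (380,280), with the high end on the left (+y). Tray at (440,295).
- **Bystanders:** box at (343,345), knob at (397,337), key at (490,343).

A close crop will check the choices.

Run:
```python
from h import *
a=cv2.imread('pics/top0.png')[148:232,150:310]; b=cv2.imread('pics/side0.png')[155:260,222:302]; c=cv2.imread('pics/top0.png')[155:210,350:400]
o=np.zeros((600,800,3),np.uint8)
A=cv2.resize(a,None,fx=5,fy=5,interpolation=cv2.INTER_CUBIC)[:,:800]; o[:420,:800]=A[:420]
cv2.imwrite('pics/c1.png',A)
B=cv2.resize(b,None,fx=5.5,fy=5.5,interpolation=cv2.INTER_CUBIC); C=cv2.resize(c,None,fx=6,fy=6,interpolation=cv2.INTER_CUBIC)
o=np.zeros((578,800,3),np.uint8); o[:B.shape[0],:B.shape[1]]=B; o[:C.shape[0],460:460+C.shape[1]]=C
cv2.imwrite('pics/c2.png',o)
```

```text
(no output)
```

View pics/c1.png

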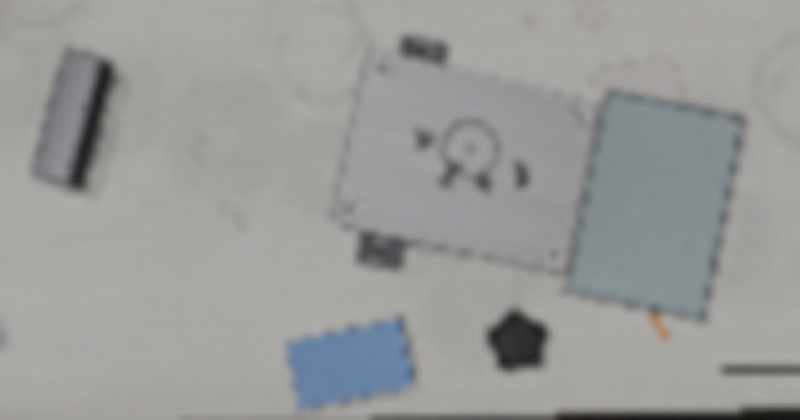

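View pics/c2.png

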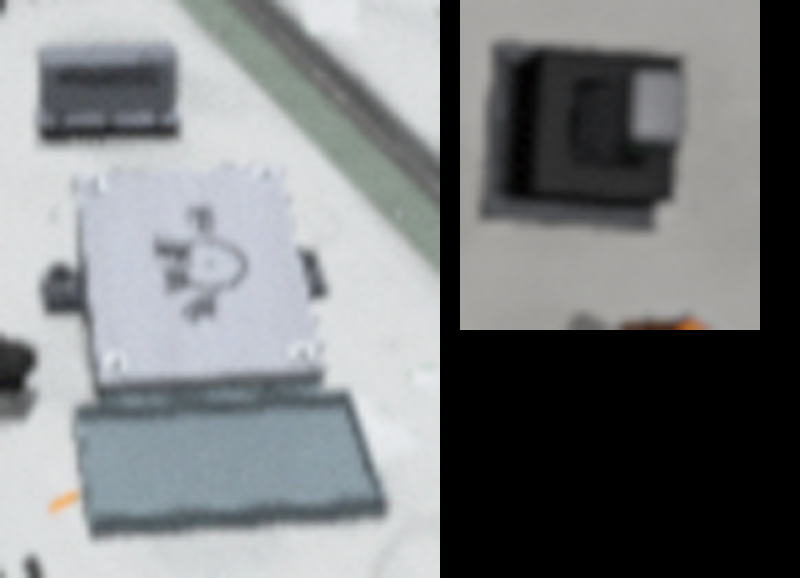

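The crops confirm the choices. In c1 the chips are at (423,140), (452,176), (485,184) and (521,176), the ring dot at (470,148), and the scraper's grey top spans (67,50) to (35,175). In c2 the probe's grey handle top is at (655,105).

Run:
```python
from h import *
np.set_printoptions(precision=1,suppress=True)
T=load('top0.png');S=load('side0.png')
c1=lambda x,y:((x+.5)/5-.5+150,(y+.5)/5-.5+148)
c2=lambda x,y:((x+.5)/5.5-.5+222,(y+.5)/5.5-.5+155)
c3=lambda x,y:((x-460+.5)/6-.5+350,(y+.5)/6-.5+155)
for n,p,z in [('hiTL',(368,48),61.4),('hiBL',(335,220),61.4),('loBR',(563,272),22.6),('loTR',(600,97),22.6),
 ('tray1',(610,91),12),('tray2',(746,118),12),('tray3',(706,321),12),('tray4',(566,290),12),('sc1',(67,50),56),('sc2',(98,57),56),('sc3',(72,185),56),('sc4',(35,175),56),
 ('box',(350,363),31),('knob',(518,340),25)]:
    print(n,onz(T,*c1(*p),z))
print('side plate')
for n,p,z in [('hiTR',(272,170),61.4),('hiBL',(82,178),61.4),('loBL',(97,380),22.6),('loTR',(322,375),22.6),('trayNR',(385,510),12),('trayNL',(93,530),12),('sct1',(40,48),56),('sct2',(178,46),56),('scb1',(40,138),0),('scb2',(180,135),0)]: print(n,onz(S,*c2(*p),z))
print('dot',tri(T,c1(470,148),S,c2(211,266)))
for a,b in [((423,140),(202,220)),((452,176),(168,250)),((485,184),(175,280)),((521,176),(199,310))]: print('chip',tri(T,c1(*a),S,c2(*b)))
print('probe top', tri(T,c3(657,105),S,(522*.64,387*.64)))
for p in [(632,72),(683,72),(683,141),(632,141)]: print('h',onz(T,*c3(*p),158))
for p in [(535,52),(683,57),(672,203),(526,195)]: print('st',onz(T,*c3(*p),72))
```

```text
hiTL [561.6 141.5  61.4]
hiBL [456.8 163.9  61.4]
loBR [422.5  26.   22.6]
loTR [531.9  -0.3  22.6]
tray1 [536.8  -7.   12. ]
tray2 [517.1 -92.4  12. ]
tray3 [389.6 -63.1  12. ]
tray4 [411.4  24.4  12. ]
sc1 [566.7 328.   56. ]
sc2 [561.8 308.8  56. ]
sc3 [483.1 326.   56. ]
sc4 [489.9 348.8  56. ]
box [369.3 159.9  31. ]
knob [380.8  55.2  25. ]
side plate
hiTR [555.  131.2  61.4]
hiBL [457.7 155.8  61.4]
loBL [422.6  23.2  22.6]
loTR [524.9  -8.7  22.6]
trayNR [ 513.7 -105.6   12. ]
trayNL [388.4 -76.2  12. ]
sct1 [489.8 341.2  56. ]
sct2 [569.2 316.6  56. ]
scb1 [486.  333.7   0. ]
scb2 [568.  309.2   0. ]
dot (array([501.2,  81.3,  39.5]), np.float64(1.5381628641824516))
chip (array([506.3, 109.4,  50.9]), np.float64(2.371544085693363))
chip (array([482.9,  92.7,  46.2]), np.float64(0.20240325691565436))
chip (array([478.6,  72.5,  40.3]), np.float64(1.7572027288096401))
chip (array([483.3,  50.2,  34.3]), np.float64(1.4900507239898593))
probe top (array([ 493.6, -312.8,  154.7]), np.float64(1.3101927379129346))
h [ 508.4 -300.6  158. ]
h [ 507.8 -324.2  158. ]
h [ 475.6 -322.7  158. ]
h [ 476.3 -299.2  158. ]
st [ 529.4 -277.5   72. ]
st [ 524.7 -351.    72. ]
st [ 451.7 -342.3   72. ]
st [ 457.7 -270.1   72. ]
```

```bash
cat >> h.py <<'E'
PSI=-13.3
def down(yawdeg,tilt=0): # tilt about tool x, deg
    return Ro.from_euler('z',yawdeg,degrees=True)*Ro.from_euler('x',180+tilt,degrees=True)
def go(p,R,off=None):
    s=read_state(); p0=np.array(s['eef_pos']); R0=Ro.from_euler('xyz',s['tool_rot'])
    d=R0.inv().apply(np.array(p)-p0)/10; a=(R0.inv()*R).as_rotvec()
    print('d cm',d.round(2),'a',a.round(3),'| pos',p0.round(1),'F',np.array(s['force']).round(1),'w',round(s['width'],1),'gf',round(s['gripper_force'],1),'t',round(s['clock'],2))
E
python3 - <<'E'
from h import *
go([527,326,130],down(164.5));
E
```

```text
d cm [-32.34 -12.07  10.07] a [-0.002 -0.    -0.197] | pos [292.8 579.7 230.5] F [-0.6 -1.2  0.4] w 85.2 gf 0.0 t 0.1
```

Emit:
send_rows(series=[{"dx": -4,"dy": -1.5,"dz": 1,"az": -0.03,"hand": 0},{"dx": -8,"dy": -3,"dz": 2,"az": -0.06,"hand": 0},{"dx": -12,"dy": -4.5,"dz": 3.5,"az": -0.09,"hand": 0},{"dx": -16,"dy": -6,"dz": 5,"az": -0.12,"hand": 0},{"dx": -20,"dy": -7.5,"dz": 6.5,"az": -0.15,"hand": 0},{"dx": -24,"dy": -9,"dz": 8,"az": -0.18,"hand": 0},{"dx": -28,"dy": -10.5,"dz": 9,"az": -0.197,"hand": 0},{"dx": -32.3,"dy": -12.1,"dz": 10.1,"az": -0.197,"hand": 0},{"dx": -32.3,"dy": -12.1,"dz": 10.1,"az": -0.197,"hand": 0},{"dx": -32.3,"dy": -12.1,"dz": 10.1,"az": -0.197,"hand": 0}])

```text
invalid input at $.series[0]: expected keys ax, ay, az, dx, dy, dz, hand
```

Run:
```python
from h import *
T=snap('top','t1.png');S=snap('side','s1.png')
a=cv2.imread('pics/t1.png')[140:210,130:210]; b=cv2.imread('pics/s1.png')[100:200,200:290]
A=cv2.resize(a,None,fx=5,fy=5,interpolation=cv2.INTER_CUBIC);B=cv2.resize(b,None,fx=4.4,fy=4.4,interpolation=cv2.INTER_CUBIC)
o=np.zeros((440,800,3),np.uint8);o[:350,:400]=A;o[:440,400:400+B.shape[1]]=B[:,:400];cv2.imwrite('pics/c4.png',o)
go([527,326,27],down(164.5))
```

```text
d cm [-32.34 -12.07  20.39] a [-0.001 -0.    -0.197] | pos [292.9 579.8 230.7] F [-0.3  0.5 -0.4] w 85.2 gf 0.0 t 0.2
```

View pics/c4.png

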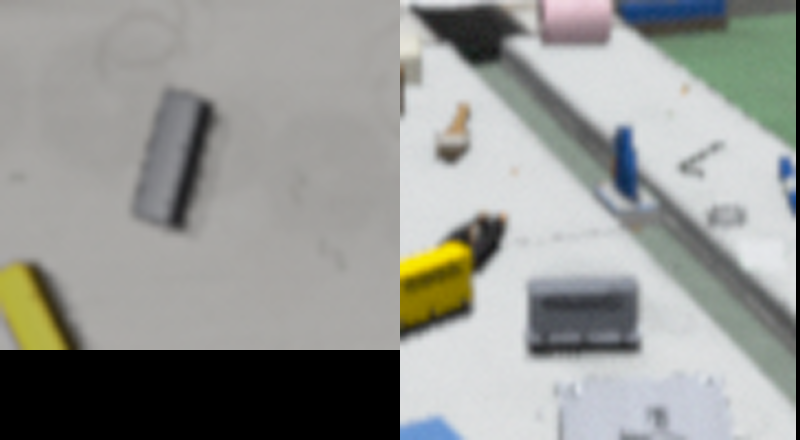

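The call was refused because every row needs all the keys. The crop just shows the untouched scraper at (172,158). Sending the move again.

Emit:
send_rows(series=[{"ax": 0,"ay": 0,"dx": -4,"dy": -1.5,"dz": 1,"az": -0.03,"hand": 0},{"ax": 0,"ay": 0,"dx": -8,"dy": -3,"dz": 2,"az": -0.06,"hand": 0},{"ax": 0,"ay": 0,"dx": -12,"dy": -4.5,"dz": 3.5,"az": -0.09,"hand": 0},{"ax": 0,"ay": 0,"dx": -16,"dy": -6,"dz": 5,"az": -0.12,"hand": 0},{"ax": 0,"ay": 0,"dx": -20,"dy": -7.5,"dz": 6.5,"az": -0.15,"hand": 0},{"ax": 0,"ay": 0,"dx": -24,"dy": -9,"dz": 8,"az": -0.18,"hand": 0},{"ax": 0,"ay": 0,"dx": -28,"dy": -10.5,"dz": 9,"az": -0.197,"hand": 0},{"ax": 0,"ay": 0,"dx": -32.3,"dy": -12.1,"dz": 10.1,"az": -0.197,"hand": 0},{"ax": 0,"ay": 0,"dx": -32.3,"dy": -12.1,"dz": 10.1,"az": -0.197,"hand": 0},{"ax": 0,"ay": 0,"dx": -32.3,"dy": -12.1,"dz": 10.1,"az": -0.197,"hand": 0}])

```text
clock: 1.2
eef_pos: [527.6, 324.7, 129.7]
tool_rot: [-3.141, -0.0, 2.867]
force: [0.4, 0.3, 0.5]
width: 85.4
gripper_force: 0.0
```

Run:
```python
from h import *
go([527,326,27],down(164.5))
```

```text
d cm [ 0.09  0.12 10.27] a [-0.001 -0.    -0.004] | pos [527.6 324.7 129.7] F [0.4 0.3 0.5] w 85.4 gf 0.0 t 1.2
```

Emit:
send_rows(series=[{"ax": 0,"ay": 0,"az": 0,"dx": 0,"dy": 0.1,"dz": 3.5,"hand": 0},{"ax": 0,"ay": 0,"az": 0,"dx": 0,"dy": 0.1,"dz": 7,"hand": 0},{"ax": 0,"ay": 0,"az": 0,"dx": 0.1,"dy": 0.1,"dz": 10.2,"hand": 0},{"ax": 0,"ay": 0,"az": 0,"dx": 0.1,"dy": 0.1,"dz": 10.2,"hand": 0},{"ax": 0,"ay": 0,"az": 0,"dx": 0.1,"dy": 0.1,"dz": 10.2,"hand": 1},{"ax": 0,"ay": 0,"az": 0,"dx": 0.1,"dy": 0.1,"dz": 10.2,"hand": 1},{"ax": 0,"ay": 0,"az": 0,"dx": 0.1,"dy": 0.1,"dz": 10.2,"hand": 1},{"ax": 0,"ay": 0,"az": 0,"dx": 0.1,"dy": 0.1,"dz": 10.2,"hand": 1},{"ax": 0,"ay": 0,"az": 0,"dx": 0.1,"dy": 0.1,"dz": 10.2,"hand": 1},{"ax": 0,"ay": 0,"az": 0,"dx": 0.1,"dy": 0.1,"dz": 10.2,"hand": 1}])

```text
clock: 2.2
eef_pos: [527.0, 328.4, 30.0]
tool_rot: [3.14, 0.002, 2.871]
force: [-1.7, -0.5, 7.0]
width: 24.6
gripper_force: 60.7
```

Run:
```python
from h import *
snap('top','t2.png');snap('side','s2.png')
s=read_state();print(s['eef_pos'],s['width'],s['gripper_force'],s['force'])
# stroke geometry: ramp frame at centre C
C=np.array([492,79,42.]);ry=Ro.from_euler('z',PSI,degrees=True);
def P(x,y,h): return C+(ry*Ro.from_euler('x',15,degrees=True)).apply([x,y,h])
for y in(52,-85): print(y,P(-3,y,27),P(-3,y,60))
go(P(-3,52,70),down(180+PSI,-15))
go([527,326,150],down(180+PSI,0))
```

```text
[527.03223315 328.35203607  29.95920204] 24.89717732014969 60.6506609916687 [-0.89674692  0.11948005  6.54679572]
52 [499.02782063 121.77043165  81.53858766] [497.06295927 113.45848317 113.41413992]
-85 [468.58491603  -7.01211748  46.08037848] [466.62005467 -15.32406596  77.95593074]
d cm [ -2.89 -21.75  -9.35] a [-0.26   0.007 -0.038] | pos [527.  328.4  30. ] F [-0.9  0.1  6.5] w 24.9 gf 60.7 t 2.3
d cm [ -0.08  -0.2  -12.  ] a [ 0.002  0.002 -0.039] | pos [527.  328.4  30. ] F [-0.9  0.1  6.5] w 24.9 gf 60.7 t 2.3
```

Emit:
send_rows(series=[{"ax": 0,"ay": 0,"az": 0,"dx": 0,"dy": 0,"dz": -2,"hand": 1},{"ax": 0,"ay": 0,"az": 0,"dx": 0,"dy": 0,"dz": -5,"hand": 1},{"ax": 0,"ay": 0,"az": 0,"dx": 0,"dy": -1,"dz": -9,"hand": 1},{"ax": -0.04,"ay": 0,"az": -0.01,"dx": -0.5,"dy": -4,"dz": -11,"hand": 1},{"ax": -0.1,"ay": 0,"az": -0.02,"dx": -1,"dy": -8,"dz": -11,"hand": 1},{"ax": -0.15,"ay": 0,"az": -0.03,"dx": -1.5,"dy": -12,"dz": -11,"hand": 1},{"ax": -0.2,"ay": 0.005,"az": -0.038,"dx": -2,"dy": -16,"dz": -11,"hand": 1},{"ax": -0.26,"ay": 0.007,"az": -0.038,"dx": -2.9,"dy": -20,"dz": -10.5,"hand": 1},{"ax": -0.26,"ay": 0.007,"az": -0.038,"dx": -2.9,"dy": -21.7,"dz": -9.5,"hand": 1},{"ax": -0.26,"ay": 0.007,"az": -0.038,"dx": -2.9,"dy": -21.7,"dz": -9.3,"hand": 1}])

```text
clock: 3.3
eef_pos: [494.9, 105.0, 120.1]
tool_rot: [2.885, -0.005, 2.9]
force: [0.7, 0.6, -1.4]
width: 24.8
gripper_force: 59.6
```

Run:
```python
from h import *
T=snap('top','t3.png');S=snap('side','s3.png')
a=cv2.imread('pics/t3.png')[150:225,200:310]; b=cv2.imread('pics/s3.png')[130:260,200:300]
A=cv2.resize(a,None,fx=4,fy=4,interpolation=cv2.INTER_CUBIC);B=cv2.resize(b,None,fx=3.6,fy=3.6,interpolation=cv2.INTER_CUBIC)
o=np.zeros((470,800,3),np.uint8);o[:300,:440]=A;o[:468,440:800]=B;cv2.imwrite('pics/c5.png',o)
C=np.array([492,79,42.]);ry=Ro.from_euler('z',PSI,degrees=True);
def P(x,y,h): return C+(ry*Ro.from_euler('x',15,degrees=True)).apply([x,y,h])
go(P(-3,52,31),down(180+PSI,-15))
```

```text
d cm [-0.05  0.08  3.74] a [-0.002 -0.002 -0.002] | pos [496.  110.7 121.3] F [ 0.5  0.7 -2. ] w 25.1 gf 59.6 t 3.4
```

View pics/c5.png

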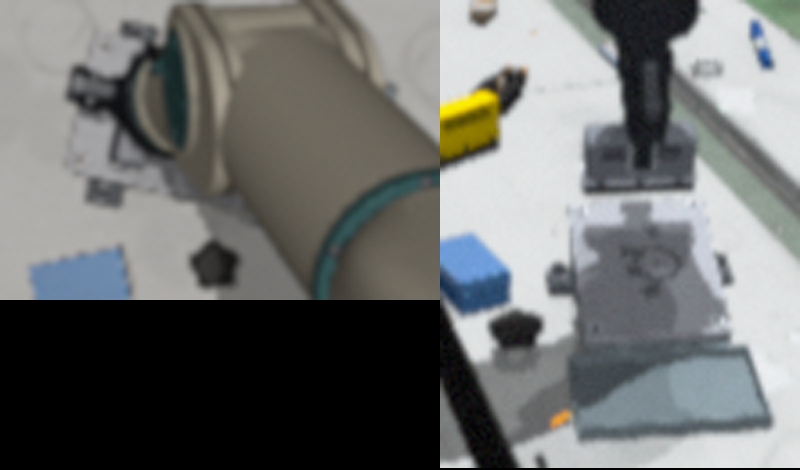

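The side view shows the scraper held squarely, edge at (638,185), behind and above the chips at about (640,265) and parallel to the plate. Lowering it gently.

Emit:
send_rows(series=[{"ax": 0,"ay": 0,"az": 0,"dx": 0,"dy": 0.1,"dz": 1.5,"hand": 1},{"ax": 0,"ay": 0,"az": 0,"dx": 0,"dy": 0.1,"dz": 3.0,"hand": 1},{"ax": 0,"ay": 0,"az": 0,"dx": 0,"dy": 0.1,"dz": 3.4,"hand": 1},{"ax": 0,"ay": 0,"az": 0,"dx": 0,"dy": 0.1,"dz": 3.5,"hand": 1},{"ax": 0,"ay": 0,"az": 0,"dx": 0,"dy": 0.1,"dz": 3.5,"hand": 1}])

```text
clock: 3.9
eef_pos: [498.4, 121.8, 88.2]
tool_rot: [2.881, -0.001, 2.911]
force: [0.4, -0.3, -1.8]
width: 24.9
gripper_force: 59.6
```

Emit:
send_rows(series=[{"ax": 0,"ay": 0,"az": 0,"dx": 0,"dy": 0,"dz": 0.15,"hand": 1},{"ax": 0,"ay": 0,"az": 0,"dx": 0,"dy": 0,"dz": 0.25,"hand": 1},{"ax": 0,"ay": 0,"az": 0,"dx": 0,"dy": 0,"dz": 0.25,"hand": 1}])

```text
clock: 4.2
eef_pos: [498.5, 121.2, 85.5]
tool_rot: [2.881, -0.002, 2.909]
force: [1.1, 0.5, -1.6]
width: 24.9
gripper_force: 59.6
```

Emit:
send_rows(series=[{"ax": 0,"ay": 0,"az": 0,"dx": 0,"dy": 0,"dz": 0.1,"hand": 1},{"ax": 0,"ay": 0,"az": 0,"dx": 0,"dy": 0,"dz": 0.2,"hand": 1},{"ax": 0,"ay": 0,"az": 0,"dx": 0,"dy": 0,"dz": 0.2,"hand": 1}])

```text
clock: 4.5
eef_pos: [498.6, 121.5, 83.9]
tool_rot: [2.882, -0.002, 2.909]
force: [-0.8, -1.5, 4.3]
width: 24.5
gripper_force: 60.5
```

Emit:
send_rows(series=[{"ax": 0,"ay": 0,"az": 0,"dx": 0,"dy": -0.7,"dz": 0.03,"hand": 1},{"ax": 0,"ay": 0,"az": 0,"dx": 0,"dy": -1.6,"dz": 0.03,"hand": 1},{"ax": 0,"ay": 0,"az": 0,"dx": 0,"dy": -2.5,"dz": 0.03,"hand": 1},{"ax": 0,"ay": 0,"az": 0,"dx": 0,"dy": -3.4,"dz": 0.03,"hand": 1},{"ax": 0,"ay": 0,"az": 0,"dx": 0,"dy": -4.3,"dz": 0.03,"hand": 1},{"ax": 0,"ay": 0,"az": 0,"dx": 0,"dy": -5.2,"dz": 0.03,"hand": 1},{"ax": 0,"ay": 0,"az": 0,"dx": 0,"dy": -6.1,"dz": 0.03,"hand": 1},{"ax": 0,"ay": 0,"az": 0,"dx": 0,"dy": -7,"dz": 0.03,"hand": 1},{"ax": 0,"ay": 0,"az": 0,"dx": 0,"dy": -7,"dz": 0.03,"hand": 1}])

```text
clock: 5.4
eef_pos: [484.2, 55.3, 65.7]
tool_rot: [2.881, 0.0, 2.908]
force: [-1.4, -2.0, 4.9]
width: 25.4
gripper_force: 60.5
```

Run:
```python
from h import *
C=np.array([492,79,42.]);ry=Ro.from_euler('z',PSI,degrees=True);
def P(x,y,h): return C+(ry*Ro.from_euler('x',15,degrees=True)).apply([x,y,h])
go(P(-3,-86,30),down(180+PSI,-15))
```

```text
d cm [ 0.07 -6.82 -0.06] a [-0.001  0.001 -0.002] | pos [484.2  55.3  65.7] F [-1.4 -2.   4.9] w 25.4 gf 60.5 t 5.4
```

Contact is steady. Now the second half of the stroke, a bit faster over the edge.

Emit:
send_rows(series=[{"ax": 0,"ay": 0,"az": 0,"dx": 0,"dy": -0.8,"dz": 0,"hand": 1},{"ax": 0,"ay": 0,"az": 0,"dx": 0,"dy": -1.8,"dz": 0,"hand": 1},{"ax": 0,"ay": 0,"az": 0,"dx": 0,"dy": -3,"dz": 0,"hand": 1},{"ax": 0,"ay": 0,"az": 0,"dx": 0,"dy": -4.5,"dz": -0.05,"hand": 1},{"ax": 0,"ay": 0,"az": 0,"dx": 0,"dy": -6.2,"dz": -0.1,"hand": 1},{"ax": 0,"ay": 0,"az": 0,"dx": 0,"dy": -7,"dz": -0.1,"hand": 1},{"ax": 0,"ay": 0,"az": 0,"dx": 0,"dy": -7,"dz": -0.1,"hand": 1},{"ax": 0,"ay": 0,"az": 0,"dx": 0,"dy": -7,"dz": -0.1,"hand": 1}])

```text
clock: 6.2
eef_pos: [467.4, -9.6, 48.1]
tool_rot: [2.881, -0.002, 2.909]
force: [0.0, -0.8, -1.4]
width: 25.1
gripper_force: 59.6
```

Run:
```python
from h import *
T=snap('top','t4.png');S=snap('side','s4.png')
b=cv2.imread('pics/s4.png')[170:260,200:310]
cv2.imwrite('pics/c6.png',cv2.resize(b,None,fx=5.5,fy=5.5,interpolation=cv2.INTER_CUBIC))
go([527,328,150],down(164.5))
```

```text
d cm [ 1.95 35.64 -1.02] a [ 0.261 -0.007  0.039] | pos [467.5  -9.1  48.3] F [-0.2 -0.2 -1.9] w 24.8 gf 59.6 t 6.3
```

View pics/c6.png

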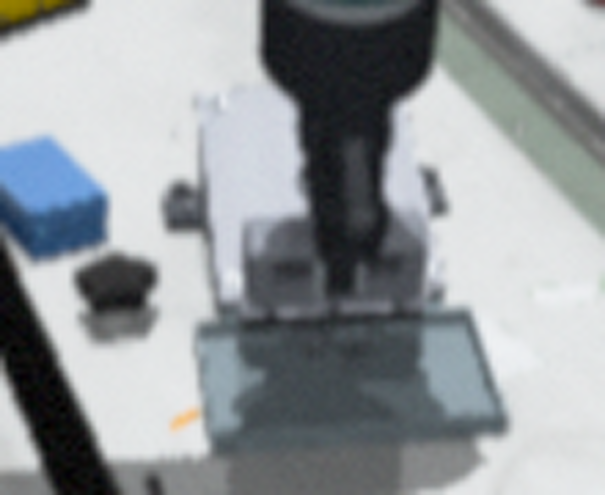

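Emit:
send_rows(series=[{"ax": 0,"ay": 0,"az": 0,"dx": 0,"dy": 0.3,"dz": -2,"hand": 1},{"ax": 0,"ay": 0,"az": 0,"dx": 0,"dy": 2,"dz": -5,"hand": 1},{"ax": 0,"ay": 0,"az": 0,"dx": 0,"dy": 6,"dz": -6,"hand": 1},{"ax": 0.05,"ay": 0,"az": 0,"dx": 0.3,"dy": 11,"dz": -6,"hand": 1},{"ax": 0.1,"ay": 0,"az": 0.01,"dx": 0.7,"dy": 16,"dz": -5.5,"hand": 1},{"ax": 0.15,"ay": 0,"az": 0.02,"dx": 1.1,"dy": 21,"dz": -4,"hand": 1},{"ax": 0.2,"ay": 0,"az": 0.03,"dx": 1.5,"dy": 26,"dz": -3,"hand": 1},{"ax": 0.26,"ay": -0.007,"az": 0.039,"dx": 1.9,"dy": 31,"dz": -2,"hand": 1},{"ax": 0.261,"ay": -0.007,"az": 0.039,"dx": 1.95,"dy": 35.6,"dz": -1,"hand": 1},{"ax": 0.261,"ay": -0.007,"az": 0.039,"dx": 1.95,"dy": 35.6,"dz": -1,"hand": 1}])

```text
clock: 7.3
eef_pos: [525.0, 338.4, 150.0]
tool_rot: [3.134, -0.001, 2.882]
force: [-0.9, 0.1, -2.0]
width: 25.0
gripper_force: 59.9
```

Run:
```python
from h import *
T=snap('top','t5.png');S=snap('side','s5.png')
a=cv2.imread('pics/t5.png')[150:225,200:310]; b=cv2.imread('pics/s5.png')[180:255,220:302]
A=cv2.resize(a,None,fx=3.6,fy=3.6,interpolation=cv2.INTER_CUBIC);B=cv2.resize(b,None,fx=4.8,fy=4.8,interpolation=cv2.INTER_CUBIC)
o=np.zeros((370,800,3),np.uint8);o[:270,:396]=A;o[:360,400:794]=B;cv2.imwrite('pics/c7.png',o)
go([527,328,32],down(164.5))
```

```text
d cm [-0.24 -0.23 11.71] a [ 0.001 -0.001  0.005] | pos [525.4 330.7 149.1] F [ 0.  -0.5 -0.9] w 25.0 gf 59.9 t 7.4
```

View pics/c7.png

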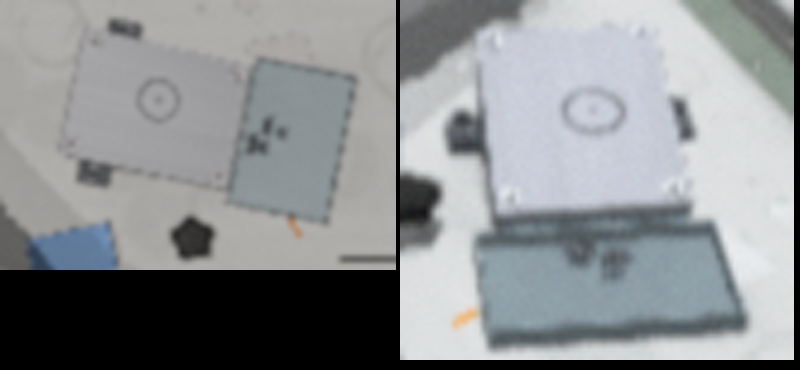

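The face is clear. All four chips lie in the tray, clustered around (265,138) in the left half of the picture. Setting the scraper down.

Emit:
send_rows(series=[{"ax": 0,"ay": 0,"az": 0,"dx": -0.2,"dy": 0,"dz": 4,"hand": 1},{"ax": 0,"ay": 0,"az": 0,"dx": -0.2,"dy": 0,"dz": 8,"hand": 1},{"ax": 0,"ay": 0,"az": 0,"dx": -0.2,"dy": 0,"dz": 11,"hand": 1},{"ax": 0,"ay": 0,"az": 0,"dx": -0.2,"dy": 0,"dz": 11.6,"hand": 1},{"ax": 0,"ay": 0,"az": 0,"dx": -0.2,"dy": 0,"dz": 11.8,"hand": 1},{"ax": 0,"ay": 0,"az": 0,"dx": -0.2,"dy": 0,"dz": 11.9,"hand": 1}])

```text
clock: 8.0
eef_pos: [529.9, 325.4, 31.4]
tool_rot: [3.142, 0.001, 2.868]
force: [0.3, 0.6, -2.0]
width: 25.1
gripper_force: 59.8
```

Emit:
send_rows(series=[{"ax": 0,"ay": 0,"az": 0,"dx": 0,"dy": 0,"dz": 0.1,"hand": 1},{"ax": 0,"ay": 0,"az": 0,"dx": 0,"dy": 0,"dz": 0.2,"hand": 1},{"ax": 0,"ay": 0,"az": 0,"dx": 0,"dy": 0,"dz": 0.2,"hand": 0},{"ax": 0,"ay": 0,"az": 0,"dx": 0,"dy": 0,"dz": 0.2,"hand": 0},{"ax": 0,"ay": 0,"az": 0,"dx": 0,"dy": 0,"dz": 0.2,"hand": 0},{"ax": 0,"ay": 0,"az": 0,"dx": 0,"dy": 0,"dz": 0.2,"hand": 0},{"ax": 0,"ay": 0,"az": 0,"dx": 0,"dy": 0,"dz": 0.2,"hand": 0},{"ax": 0,"ay": 0,"az": 0,"dx": 0,"dy": 0,"dz": -3,"hand": 0},{"ax": 0,"ay": 0,"az": 0,"dx": 0,"dy": 0,"dz": -7,"hand": 0}])

```text
clock: 8.9
eef_pos: [527.4, 325.1, 99.1]
tool_rot: [-3.137, -0.003, 2.87]
force: [1.1, 0.2, -0.1]
width: 85.3
gripper_force: 0.0
```

Run:
```python
from h import *
go([492,-311,290],down(175.5))
T=load('top0.png');S=load('side0.png')
# refine handle top: grey blob in side view inside (480..540,380..460)*.64
im=cv2.cvtColor(cv2.imread('pics/side0.png'),cv2.COLOR_BGR2HSV)
print(cv2.imread('pics/side0.png',0)[240:300:4,312:356:3])
```

```text
d cm [-13.59 -62.32 -18.84] a [-0.004 -0.004 -0.193] | pos [527.4 325.1  99.1] F [ 1.1  0.2 -0.1] w 85.3 gf 0.0 t 8.9
[[220 223 220 219 220 218 214 199 156 148 152 144 142 105 127]
 [219 220 222 220 219 211 191 184 160 141 161 143 146 149 123]
 [220 219 220 214 101 135 147 147 149 147 142 143 145 146 146]
 [215 209 214 219  63  97 139 137 131 124 112 161 154 146 146]
 [222 218 207 203  53  47  56  66  66  69  81 194 209 165 148]
 [228 228 228 215  46  68  87  88  83  87  83 217 219 216 185]
 [230 231 230 208  39  70  88  84  85  83 100 215 220 218 217]
 [222 221 221 158  27  80  83  87  84  83 134 220 219 218 218]
 [223 223 222 128  48  78  84  85  86  81 161 221 220 220 220]
 [ 92  53  37  44  57  83  84  83  84  85  58 209 219 221 219]
 [ 32  33  24  41  64  81  82  85  85  83  34  65 211 220 220]
 [ 33  29  25  57  49  66  65  67  73  73  24  35  72 217 221]
 [ 31  26  31  52  70  82  83  84  84  72  27  29  32  86 219]
 [ 21  31  32  32  67  70  57  46  40  32  32  30  30  34  99]
 [ 15  13  34  35  35  34  31  35  30  26  30  27  28  19  25]]
```

Emit:
send_rows(series=[{"ax": 0,"ay": 0,"az": 0,"dx": -0.3,"dy": -2,"dz": -3,"hand": 0},{"ax": 0,"ay": 0,"az": -0.01,"dx": -1,"dy": -5,"dz": -7,"hand": 0},{"ax": 0,"ay": 0,"az": -0.03,"dx": -1.8,"dy": -9,"dz": -11,"hand": 0},{"ax": 0,"ay": 0,"az": -0.05,"dx": -2.8,"dy": -13,"dz": -15,"hand": 0},{"ax": 0,"ay": 0,"az": -0.06,"dx": -3.7,"dy": -17,"dz": -18,"hand": 0},{"ax": 0,"ay": 0,"az": -0.07,"dx": -4.5,"dy": -21,"dz": -18.8,"hand": 0},{"ax": 0,"ay": 0,"az": -0.09,"dx": -5.4,"dy": -25,"dz": -18.8,"hand": 0},{"ax": 0,"ay": 0,"az": -0.1,"dx": -6.3,"dy": -29,"dz": -18.8,"hand": 0},{"ax": 0,"ay": 0,"az": -0.11,"dx": -7.2,"dy": -33,"dz": -18.8,"hand": 0},{"ax": 0,"ay": 0,"az": -0.12,"dx": -8,"dy": -37,"dz": -18.8,"hand": 0}])

```text
clock: 9.9
eef_pos: [506.4, -53.4, 288.9]
tool_rot: [-3.141, 0.0, 2.99]
force: [1.1, -0.1, -0.7]
width: 85.3
gripper_force: 0.0
```

Run:
```python
from h import *
go([492.5,-311.5,240],down(175.5))
```

```text
d cm [ -2.52 -25.72   4.91] a [-0.001  0.    -0.073] | pos [506.4 -53.4 288.9] F [ 1.1 -0.1 -0.7] w 85.3 gf 0.0 t 9.9
```

Emit:
send_rows(series=[{"ax": 0,"ay": 0,"az": -0.02,"dx": -0.5,"dy": -4,"dz": 0,"hand": 0},{"ax": 0,"ay": 0,"az": -0.04,"dx": -0.9,"dy": -8,"dz": 0,"hand": 0},{"ax": 0,"ay": 0,"az": -0.06,"dx": -1.3,"dy": -12,"dz": 0,"hand": 0},{"ax": 0,"ay": 0,"az": -0.073,"dx": -1.7,"dy": -16,"dz": 0,"hand": 0},{"ax": 0,"ay": 0,"az": -0.073,"dx": -2.1,"dy": -20,"dz": 0,"hand": 0},{"ax": 0,"ay": 0,"az": -0.073,"dx": -2.4,"dy": -23.5,"dz": 1,"hand": 0},{"ax": 0,"ay": 0,"az": -0.073,"dx": -2.5,"dy": -25.7,"dz": 3,"hand": 0},{"ax": 0,"ay": 0,"az": -0.073,"dx": -2.5,"dy": -25.7,"dz": 4.9,"hand": 0},{"ax": 0,"ay": 0,"az": -0.073,"dx": -2.5,"dy": -25.7,"dz": 4.9,"hand": 0},{"ax": 0,"ay": 0,"az": -0.073,"dx": -2.5,"dy": -25.7,"dz": 4.9,"hand": 0}])

```text
clock: 10.9
eef_pos: [492.8, -308.8, 240.0]
tool_rot: [-3.141, -0.001, 3.064]
force: [-0.1, 0.5, 0.1]
width: 85.3
gripper_force: 0.0
```

Run:
```python
from h import *
go([492.5,-311.5,104],down(175.5))
T=snap('top','t6.png');S=snap('side','s6.png')
a=cv2.imread('pics/t6.png')[150:225,330:420]; b=cv2.imread('pics/s6.png')[150:350,260:400]
A=cv2.resize(a,None,fx=4.2,fy=4.2,interpolation=cv2.INTER_CUBIC);B=cv2.resize(b,None,fx=3,fy=3,interpolation=cv2.INTER_CUBIC)
o=np.zeros((600,800,3),np.uint8);o[:A.shape[0],:A.shape[1]]=A;o[:600,380:800]=B
cv2.imwrite('pics/c8.png',o)
```

```text
d cm [-0.   -0.27 13.6 ] a [-0.    -0.001  0.001] | pos [ 492.8 -308.8  240. ] F [-0.1  0.5  0.1] w 85.3 gf 0.0 t 10.9
```

View pics/c8.png

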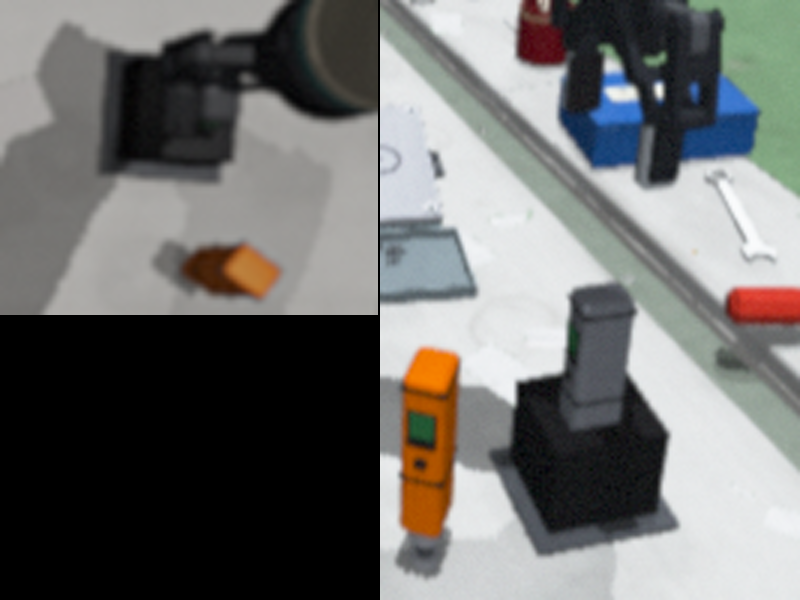

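The open fingers straddle the grey handle, which is at (600,350), with the orange one well aside at (430,440). Descending.

Emit:
send_rows(series=[{"ax": 0,"ay": 0,"az": 0,"dx": 0,"dy": -0.2,"dz": 3,"hand": 0},{"ax": 0,"ay": 0,"az": 0,"dx": 0,"dy": -0.2,"dz": 6,"hand": 0},{"ax": 0,"ay": 0,"az": 0,"dx": 0,"dy": -0.2,"dz": 9,"hand": 0},{"ax": 0,"ay": 0,"az": 0,"dx": 0,"dy": -0.2,"dz": 12,"hand": 0},{"ax": 0,"ay": 0,"az": 0,"dx": 0,"dy": -0.2,"dz": 13.6,"hand": 0},{"ax": 0,"ay": 0,"az": 0,"dx": 0,"dy": -0.2,"dz": 13.6,"hand": 0}])

```text
clock: 11.6
eef_pos: [491.9, -310.4, 102.7]
tool_rot: [3.141, -0.003, 3.064]
force: [-1.1, -0.1, 0.5]
width: 85.4
gripper_force: 0.0
```

Emit:
send_rows(series=[{"ax": 0,"ay": 0,"az": 0,"dx": 0,"dy": 0,"dz": 0,"hand": 0.5},{"ax": 0,"ay": 0,"az": 0,"dx": 0,"dy": 0,"dz": 0,"hand": 1},{"ax": 0,"ay": 0,"az": 0,"dx": 0,"dy": 0,"dz": 0,"hand": 1},{"ax": 0,"ay": 0,"az": 0,"dx": 0,"dy": 0,"dz": 0,"hand": 1},{"ax": 0,"ay": 0,"az": 0,"dx": 0,"dy": 0,"dz": 0,"hand": 1},{"ax": 0,"ay": 0,"az": 0,"dx": 0,"dy": 0,"dz": 0,"hand": 1}])

```text
clock: 12.2
eef_pos: [493.0, -312.4, 104.9]
tool_rot: [-3.139, 0.001, 3.062]
force: [-0.8, -0.7, 6.0]
width: 25.1
gripper_force: 62.8
```

Emit:
send_rows(series=[{"ax": 0,"ay": 0,"az": 0,"dx": 0,"dy": 0,"dz": -1,"hand": 1},{"ax": 0,"ay": 0,"az": 0,"dx": 0,"dy": 0,"dz": -2.5,"hand": 1},{"ax": 0,"ay": 0,"az": 0,"dx": 0,"dy": 0,"dz": -4.5,"hand": 1},{"ax": 0,"ay": 0,"az": 0,"dx": 0,"dy": 0,"dz": -7,"hand": 1},{"ax": 0,"ay": 0,"az": 0,"dx": 0,"dy": 0,"dz": -10,"hand": 1},{"ax": 0,"ay": 0,"az": 0,"dx": 0,"dy": 0,"dz": -13,"hand": 1},{"ax": 0,"ay": 0,"az": 0,"dx": 0,"dy": 0,"dz": -13,"hand": 1},{"ax": 0,"ay": 0,"az": 0,"dx": 0,"dy": 0,"dz": -13,"hand": 1}])

```text
clock: 13.0
eef_pos: [492.1, -311.0, 234.0]
tool_rot: [-3.141, -0.0, 3.063]
force: [-0.9, 0.3, -3.4]
width: 25.4
gripper_force: 62.3
```

Run:
```python
from h import *
S=snap('side','s7.png');T=snap('top','t7.png')
T5=load('t5.png');S5=load('s5.png')
# dot/ring in clean pictures t5/s5: ring by dark pixels within window -> ellipse fit
for n,(u0,v0),r in (('t5',(200+158/3.6,150+100/3.6),9),('s5',(220+(593-400)/4.8,180+110/4.8),10)):
    g=cv2.cvtColor(cv2.imread(f'pics/{n}.png'),cv2.COLOR_BGR2GRAY).astype(float)
    y,x=np.mgrid[:384,:512]; m=np.hypot(x-u0,y-v0)<r; bg=np.median(g[m]); w=np.where(m,np.clip(bg-8-g,0,None),0)
    print(n,(u0,v0),'centroid',(w*x).sum()/w.sum(),(w*y).sum()/w.sum(),bg)
p=[]
```

```text
t5 (243.88888888888889, 177.77777777777777) centroid 243.3085501858736 176.83828996282529 158.0
s5 (260.2083333333333, 202.91666666666666) centroid 260.25128581925054 203.0536370315944 204.0
```

Run:
```python
from h import *
T=load('t5.png');S=load('s5.png')
C=np.array([492,79,42.]);Rr=Ro.from_euler('z',PSI,degrees=True)*Ro.from_euler('x',15,degrees=True);n=Rr.apply([0,0,1])
for d,p in((T,(243.3,177.0)),(S,(260.25,203.05))):
    c,r=ray(d,*p); print(c+r*((C-c)@n)/(r@n))
print(tri(T,(243.3,177.0),S,(260.25,203.05)))
# scraper contact gave plane height: check plane through contact TCP
q=np.array([498.6,121.5,83.9])-30*n; print('plane err at contact',(q-C)@n)
q=np.array([484.2,55.3,65.7])-30*n; print((q-C)@n)
```

```text
[500.76969793  82.24637825  43.38711226]
[501.02280925  76.31395221  41.85576025]
(array([502.18743852,  82.15359447,  38.5103329 ]), np.float64(2.0158115413372912))
plane err at contact -0.6254622793615879
-0.6736458715523215
```

```bash
cat >> h.py <<'E'
RR=Ro.from_euler('z',PSI,degrees=True)*Ro.from_euler('x',15,degrees=True); N=RR.apply([0,0,1])
E
python3 - <<'E'
from h import *
print(N); D=np.array([501,79.5,42.3]); go(D+N*115,down(180+PSI,-15))
E
```

```text
[-0.05954125 -0.25187723  0.96592583]
d cm [ 2.52 36.03  7.94] a [-0.261 -0.024  0.152] | pos [ 491.2 -310.7  232.5] F [-0.8 -0.1 -2.9] w 25.2 gf 62.3 t 13.1
```

Emit:
send_rows(series=[{"ax": 0,"ay": 0,"az": 0.01,"dx": 0.2,"dy": 3,"dz": 0,"hand": 1},{"ax": 0,"ay": 0,"az": 0.03,"dx": 0.5,"dy": 7,"dz": 0,"hand": 1},{"ax": -0.03,"ay": 0,"az": 0.05,"dx": 0.8,"dy": 11,"dz": 0,"hand": 1},{"ax": -0.06,"ay": 0,"az": 0.07,"dx": 1.1,"dy": 15,"dz": 0,"hand": 1},{"ax": -0.1,"ay": -0.01,"az": 0.09,"dx": 1.4,"dy": 19,"dz": 0,"hand": 1},{"ax": -0.14,"ay": -0.01,"az": 0.11,"dx": 1.7,"dy": 23,"dz": 0.5,"hand": 1},{"ax": -0.18,"ay": -0.02,"az": 0.13,"dx": 2,"dy": 27,"dz": 1,"hand": 1},{"ax": -0.22,"ay": -0.02,"az": 0.152,"dx": 2.3,"dy": 31,"dz": 2,"hand": 1},{"ax": -0.26,"ay": -0.024,"az": 0.152,"dx": 2.5,"dy": 34,"dz": 3,"hand": 1},{"ax": -0.261,"ay": -0.024,"az": 0.152,"dx": 2.5,"dy": 36,"dz": 4,"hand": 1}])

```text
clock: 14.1
eef_pos: [493.7, 50.7, 191.7]
tool_rot: [2.88, -0.001, 2.91]
force: [0.3, -0.4, -2.7]
width: 25.1
gripper_force: 62.1
```

Emit:
send_rows(series=[{"ax": 0,"ay": 0,"az": 0,"dx": 0,"dy": -0.2,"dz": 1,"hand": 1},{"ax": 0,"ay": 0,"az": 0,"dx": 0,"dy": -0.5,"dz": 2,"hand": 1},{"ax": 0,"ay": 0,"az": 0,"dx": 0,"dy": -0.5,"dz": 2,"hand": 1},{"ax": 0,"ay": 0,"az": 0,"dx": 0,"dy": -0.5,"dz": 2,"hand": 1}])

```text
clock: 14.5
eef_pos: [495.9, 48.4, 172.5]
tool_rot: [2.881, 0.003, 2.908]
force: [0.2, -1.0, -1.8]
width: 25.6
gripper_force: 62.0
```

Run:
```python
from h import *
D=np.array([501,79.5,42.3]); go(D+N*115,down(180+PSI,-15))
S=snap('side','s8.png');s=read_state();R=Ro.from_euler('xyz',s['tool_rot']);p=s['eef_pos']
f=p+R.apply([0,0,97]); print('foot',f, 'proj',proj(S,f), 'dot meas 260.25,203.05 proj',proj(S,D),'axis err deg',np.degrees(np.arccos(-R.apply([0,0,1])@N)))
x0,y0,k=220,140,6
o=cv2.resize(cv2.imread('pics/s8.png')[140:240,220:310],None,fx=k,fy=k,interpolation=cv2.INTER_CUBIC)
def cr(q,c): cv2.drawMarker(o,tuple(int(v) for v in ((q[0]-x0+.5)*k,(q[1]-y0+.5)*k)),c,cv2.MARKER_CROSS,14,1)
for q in proj(S,np.array([p+R.apply([0,0,h]) for h in(63,77,91,97)])): cr(q,(0,0,255))
cr((260.25,203.05),(0,255,0)); cv2.imwrite('pics/c9.png',o)
```

```text
d cm [ 0.22 -0.33  1.89] a [-0.002  0.003 -0.001] | pos [495.9  48.4 172.5] F [ 0.2 -1.  -1.8] w 25.6 gf 62.0 t 14.5
foot [502.36526636  72.76156398  79.17725222] proj [[261.31121455 191.53270443]] dot meas 260.25,203.05 proj [[259.8380721  202.38635888]] axis err deg 0.24872546918061858
```

View pics/c9.png

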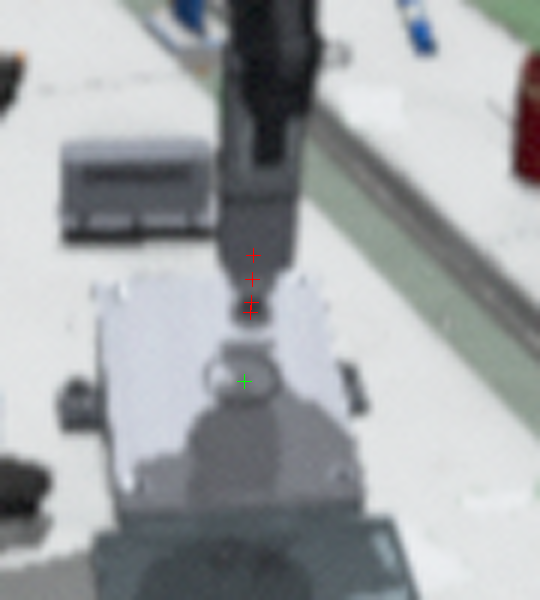

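The picture shows the foot at (251,312), where the projection puts it. The ring centre is at (243,380), and the scraper stands clear behind at (138,190). The ring is therefore consistent with my estimate to about 3 mm.

Run:
```python
from h import *
D=np.array([501,79,42.1]); go(D+N*103,down(180+PSI,-15))
```

```text
d cm [ 0.25 -0.41  3.13] a [-0.001  0.004 -0.001] | pos [496.2  48.5 172.9] F [-0.2 -0.7 -3.4] w 25.4 gf 62.0 t 14.55
```

Emit:
send_rows(series=[{"ax": 0,"ay": 0,"az": 0,"dx": 0.2,"dy": -0.4,"dz": 1,"hand": 1},{"ax": 0,"ay": 0,"az": 0,"dx": 0.2,"dy": -0.4,"dz": 2,"hand": 1},{"ax": 0,"ay": 0,"az": 0,"dx": 0.2,"dy": -0.4,"dz": 2.8,"hand": 1},{"ax": 0,"ay": 0,"az": 0,"dx": 0.2,"dy": -0.4,"dz": 3.1,"hand": 1},{"ax": 0,"ay": 0,"az": 0,"dx": 0.2,"dy": -0.4,"dz": 3.1,"hand": 1},{"ax": 0,"ay": 0,"az": 0,"dx": 0.2,"dy": -0.4,"dz": 3.1,"hand": 1}])

```text
clock: 15.15
eef_pos: [495.3, 54.2, 142.1]
tool_rot: [2.881, 0.004, 2.909]
force: [0.1, 0.0, -2.1]
width: 25.8
gripper_force: 62.1
```

Run:
```python
from h import *
D=np.array([501,79,42.1])
for i in range(4):
    go(D+N*97,down(180+PSI,-15)); s=read_state(); print('Fn',np.array(s['force'])@N); d=snap('side','s9.png')
# foot in side image: dark column profile vs projection
s=read_state();R=Ro.from_euler('xyz',s['tool_rot']);f=s['eef_pos']+R.apply([0,0,97]);print(proj(d,f),f)
g=cv2.imread('pics/s9.png',0); print(g[182:214,248:276:2])
```

```text
d cm [ 0.02 -0.13  0.62] a [-0.001  0.004  0.001] | pos [495.3  54.2 142.1] F [ 0.1  0.  -2.1] w 25.8 gf 62.1 t 15.15
Fn -2.0116507692572143
d cm [ 0.03 -0.13  0.63] a [-0.001  0.004  0.001] | pos [495.4  54.1 142.2] F [-0.1 -1.2 -2.2] w 25.2 gf 62.1 t 15.2
Fn -1.8173738810325757
d cm [ 0.03 -0.12  0.64] a [-0.001  0.004  0.001] | pos [495.4  54.1 142.3] F [-0.3  0.4 -2.2] w 25.0 gf 62.1 t 15.25
Fn -2.2270174350649747
d cm [ 0.03 -0.12  0.64] a [-0.001  0.004  0.001] | pos [495.4  54.  142.3] F [ 0.7  0.3 -2.1] w 25.4 gf 62.1 t 15.3
Fn -2.149225941256494
[[260.1920435  200.58345327]] [501.50936642  78.24512141  48.54047839]
[[206 212 212 196  67  63  65  70  68  67 129 226 226 225]
 [214 214 218 200  65  66  62  65  65  67 136 224 226 227]
 [215 215 219 201  72  74  73  76  77  75 143 220 222 225]
 [209 212 217 196  75  78  78  80  79  76 157 211 221 223]
 [207 214 213 193  75  77  78  79  76  80 163 188 218 221]
 [208 208 210 192  76  80  76  82  78  78 163 192 215 221]
 [208 209 210 190  73  77  79  75  77  78 162 210 214 223]
 [208 209 210 190  74  77  77  76  77  76 166 210 210 2
[... 720 characters left out ...]
0 206 152 163 108  95  97 120 143 209 210 207 204]
 [209 208 206 146 134 106 101  99 116 126 206 208 209 207]
 [210 209 206 149 114 105 100 100 105 118 199 203 207 206]
 [210 209 205 153  97 100  98  95  91 113 168 180 200 206]
 [209 207 198 142  88  87  91  85  77 119 138 150 180 204]
 [211 209 169 114  95  84  87  86  87 121 126 131 148 194]
 [211 194 132 103  98  95  91  97  99 123 127 126 128 171]
 [210 167 107  98 103 100  99 103  99 117 126 125 124 142]
 [210 145 101 100 103 100 102 103 101 110 127 126 123 127]
 [208 139 101  99  99 101 103 100  99 113 125 126 125 126]
 [203 136 106  99 101  98 101 100 101 114 124 126 124 125]
 [191 128 112  98 101 103 102 101  99 115 125 125 125 123]]
```

Emit:
send_rows(series=[{"ax": 0,"ay": 0,"az": 0,"dx": 0,"dy": -0.1,"dz": 0.3,"hand": 1},{"ax": 0,"ay": 0,"az": 0,"dx": 0,"dy": -0.1,"dz": 0.5,"hand": 1},{"ax": 0,"ay": 0,"az": 0,"dx": 0,"dy": -0.1,"dz": 0.7,"hand": 1},{"ax": 0,"ay": 0,"az": 0,"dx": 0,"dy": -0.1,"dz": 0.85,"hand": 1},{"ax": 0,"ay": 0,"az": 0,"dx": 0,"dy": -0.1,"dz": 1.0,"hand": 1},{"ax": 0,"ay": 0,"az": 0,"dx": 0,"dy": -0.1,"dz": 1.0,"hand": 1},{"ax": 0,"ay": 0,"az": 0,"dx": 0,"dy": -0.1,"dz": 1.0,"hand": 1}])

```text
clock: 16.05
eef_pos: [495.5, 55.5, 132.1]
tool_rot: [2.881, 0.004, 2.909]
force: [-1.2, -2.2, 2.1]
width: 25.1
gripper_force: 62.6
```

Run:
```python
from h import *
D=np.array([501,79,42.1])
F=[]
for i in range(6):
    s=read_state();F.append(np.array(s['force'])@N); get_image('side')
print(np.round(F,1)); go(D+N*90.5,down(180+PSI,-15))
```

```text
[2.7 3.  1.8 2.3 1.8 1.7]
d cm [0.01 0.   0.27] a [-0.001  0.004  0.001] | pos [495.5  55.5 132.1] F [-1.  -1.7  1.7] w 25.7 gf 62.7 t 16.35
```

The force rise of about 4.3 N means roughly 3.5 mm pushed in, which agrees with the geometry. Going 2.7 mm further.

Emit:
send_rows(series=[{"ax": 0,"ay": 0,"az": 0,"dx": 0,"dy": 0,"dz": 0.1,"hand": 1},{"ax": 0,"ay": 0,"az": 0,"dx": 0,"dy": 0,"dz": 0.2,"hand": 1},{"ax": 0,"ay": 0,"az": 0,"dx": 0,"dy": 0,"dz": 0.27,"hand": 1},{"ax": 0,"ay": 0,"az": 0,"dx": 0,"dy": 0,"dz": 0.27,"hand": 1},{"ax": 0,"ay": 0,"az": 0,"dx": 0,"dy": 0,"dz": 0.27,"hand": 1},{"ax": 0,"ay": 0,"az": 0,"dx": 0,"dy": 0,"dz": 0.27,"hand": 1}])

```text
clock: 16.95
eef_pos: [495.7, 56.2, 129.5]
tool_rot: [2.881, 0.004, 2.909]
force: [-1.1, -2.2, 3.0]
width: 25.1
gripper_force: 62.9
```

Run:
```python
from h import *
D=np.array([501,79,42.1])
F=[]
for i in range(8):
    s=read_state();F.append(np.array(s['force'])@N); get_image('side')
print(np.round(F,1)); go(D+N*90.5,down(180+PSI,-15))
s=read_state();R=Ro.from_euler('xyz',s['tool_rot']);d=snap('side','s10.png')
f=s['eef_pos']+R.apply([0,0,1])*((D-s['eef_pos'])@-N); print('foot',f,proj(d,f))
g=cv2.imread('pics/s10.png',0); print(g[194:216,246:276:2])
h=cv2.imread('pics/s5.png',0); print(h[194:216,246:276:2])
```

```text
[3.5 2.9 3.9 3.9 3.7 4.  3.  3.5]
d cm [ 0.01 -0.   -0.01] a [-0.001  0.004  0.001] | pos [495.8  56.2 129.5] F [-0.1 -3.6  3. ] w 25.4 gf 63.0 t 17.35
foot [501.45020465  78.81203023  42.07947042] [[260.07683074 202.54271293]]
[[211 210 209 211 182  78  80  78  78  77  82 194 211 205 215]
 [210 212 209 213 192  83  76  78  76  74  87 195 210 207 210]
 [212 209 207 210 197  84  76  80  79  78  90 194 211 207 207]
 [211 209 208 209 200  89  80  80  80  90 117 196 207 207 209]
 [210 211 208 212 205 109  82  86  87 106 169 205 210 208 211]
 [211 210 209 213 202 115  88  94  96 123 197 210 209 205 206]
 [209 210 210 211 181 130  97 101  99 121 194 210 206 208 206]
 [211 210 209 209 159 160 100 101  99 110 172 210 209 206 205]
 [212 209 209 208 151 157  98  88  92 107 142 208 208 209 204]
 [212 210 210 207 144 131  97  83  93 100 126 206 211 209 206]
 [210 214 209 209 143 107  96  96  91  91 112 181 201 209 205]
 [212 209 210 206 132  89  94  98  94  82 104 147 181 200 204]
 [210 210 211 198 119  88  86  89  85  75 111 130 148 179 202]
 [209 211 204 160 107  92  84  88  87  90 117 127 130
[... 1201 characters left out ...]
2 198]
 [207 204 203 205 180 186 201 202 200 173 179 205 206 201 200]
 [206 206 204 206 193 176 177 185 177 158 196 205 204 201 200]
 [205 206 203 204 207 190 172 170 177 178 203 203 202 202 201]
 [207 202 205 203 207 203 195 190 195 199 204 207 205 204 200]
 [208 204 206 201 205 208 206 204 204 203 202 204 206 204 202]
 [206 205 202 202 206 208 206 208 207 206 204 206 202 201 201]
 [206 205 204 204 206 206 206 208 204 204 204 204 206 201 203]
 [204 206 203 201 204 208 208 211 208 206 205 205 204 203 203]
 [206 207 205 201 208 208 205 209 206 206 202 202 204 202 201]
 [207 205 205 201 204 207 206 209 204 205 204 207 204 201 201]
 [204 207 205 204 203 204 205 208 207 206 205 205 206 201 203]]
```

```bash
python3 -c "
from h import *
print(finish_job())"
```

```text
the job is handed in; nothing more can be done
None
```

I handed the job in at about 17 s with the four chips in the tray, the scraper standing clear on the worktop, and the held probe pressed on the ring about 6 mm at about 5.7 N; the verdict was not shown to me.

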